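# Hold the temperature probe down the sloping neck of the reaction vessel

### The job

Pull the rubber stopper out of the sloping neck of the stirred glass vessel and leave it lying in the kidney dish. Then take the temperature probe out of its block, tilt it to the slope of the neck and pass it down through, until the white ring on its stem is level with the mouth of the neck. Finish while still holding the probe there for its reading, still and touching neither neck, glass nor stirrer; do not knock the vessel hard, and do not disturb the vial, the dropper bottle or the hand meter.

Things in the scene. Friction and masses are not known exactly. Their poses are not given: they have to be found in the camera images.
- vessel: Reaction vessel, fixed: glass cylinder (107 mm diameter, wall 4, inner floor 13 mm high) under a steel head plate (140 mm diameter, 90 to 104 mm high). Origin: centre of the underside; z up. On the plate: central stirrer housing (25 mm diameter, to 135 mm high), rim nuts to 121, ports and barb to 131 mm. Inside, on the axis: stirrer shaft, 6 mm diameter, blades 15 mm radius, 21 to 32 mm high.
- neck: Steel neck, part of the vessel, leaning 30 degrees from vertical to the vessel's -x side. Origin: centre of its mouth, 140 mm high, at x -55, y +16 mm in the vessel's frame; z points out of the mouth along the bore, y is level. Straight bore 21 mm in diameter, 50 mm from mouth to mid head plate, open into the vessel; outside 29 mm, rim 36 mm wide. The bore's axis passes the stirrer shaft at 16 mm.
- stopper: Loose black rubber stopper, about 20 g, seated in the neck's mouth. Origin: on its axis, at the underside of its flange, which rests on the rim; z points out along the axis. Tapered plug (13 to 16 mm diameter) down to z -18 mm; flange 31 mm in diameter, z 0 to 4; round grip 20 mm in diameter, z 14 to 36 mm. Pulled along the neck's axis it comes out without sticking.
- dish: Loose cream kidney dish, 114 x 248 x 44 mm (its x, y, z), 0.25 kg, empty. Origin: centre of its underside; z up. Inner floor at 5 mm, about 70 mm wide at the middle (x -30 to 40 mm) and 180 mm long. Its place and that of the block may be swapped.
- block: Fixed aluminium block 50 x 110 x 60 mm (its x, y, z) with three upright holes in a row along y, 8, 13 and 8 mm in diameter, 55 mm deep. Origin: centre of its underside. The probe stands in the 8 mm hole at y -34 mm.
- probe: Loose temperature probe, 200 mm long, about 50 g: steel stem 6 mm in diameter, then a round black handle 18 mm in diameter from z 136 to 196 mm. Origin: the tip of the stem; z points from the tip to the handle. At the start it stands loosely upright in the block, tip 5 mm above the worktop, handle 141 to 201 mm high, and lifts straight out.
- probe_ring (a point): Centre of the white ring on the probe's stem (11 mm diameter, 5 mm long), 105 mm from the tip.
- vial: Loose small vial with a grey cap, 22 mm diameter, 51 mm high, standing on the worktop; origin under its centre. Leave alone.
- dropper: Loose small dropper bottle, 22 mm diameter, 77 mm high, standing on the worktop; origin under its centre. Leave alone.
- meter: Loose beige hand meter standing on its foot, 55 x 75 x 153 mm; origin under its centre. Leave alone.

How it is judged:
By the outcome, as a careful person would: the job done as asked, in the order asked, and still so for the second after the job is handed in, while the arm keeps its last pose, push and grip.
It also fails if it takes over 50 s, if anything falls off the work surface, if the arm or the gripper's body presses on something with over 40 N, if the wrist force passes 120 N, or if a joint passes its speed limit or range.

### The arm

A 6-joint arm with a two-finger parallel gripper is mounted at the origin on a cart in front of the work surface, level with it; the furniture and walls round the work are solid. World frame = base frame: x ahead of the robot, y to its left, z up, the work surface at z = 0. Lengths are in m, angles in rad, forces in N, time in s.
With the tool pointing down it reaches from about 0.225 to 0.875 m from the base axis. Payload 3.4 kg.
Tool frame: the origin (TCP) lies at the very end of the fingers, on their centre line; the grasp point (between the pads) lies 19 mm behind it; z points along the fingers, y is the line along which they close (so a half turn about z gives the same grasp; the last joint's range is limited). The gripper opens to 85 mm and grips with 20 to 120 N. Pads are 22 mm wide; open, the fingers measure 114 mm over their backs; the gripper's body (76 mm by 85 mm) begins 54 mm behind the grasp point. The pads swing forward as they close: fully open they stand 13 mm farther back than shut.
Start: joints at [1.024, 0.276, 1.505, -0, 1.361, -0.121], TCP at [0.238, 0.524, 0.231] pointing down, gripper open.
Joint ranges: [-2.89, 2.89], [-0.75, 2.08], [0.22, 2.7], [-1.18, 4.32], [0.11, 2.71], [-2.7, 2.7]. Speed limits (rad/s): [2.57, 2.57, 3.14, 3.14, 3.14, 3.14].

### API

Orientations are given as a unit quaternion [w, x, y, z].
In Python, from rig import manip gives the robot as it stands. The module is installed in compiled form; this text tells all that it offers.
- The arm moves only by the tool play_rows, never from a script. Its argument "motion" is a list of rows, each a list of 5 numbers: the shift along the tool's x, y, z in units of 40 mm (1.0 is 40 mm), then the turn about the tool's z in units of 10 degrees (1.0 is 10 degrees), then the finger opening in mm, from 0 to 85.4. A call has 1 to 5 rows; each row is the pose to reach, as a shift and turn from the pose commanded when the call began, along the tool's axes at that moment; what a row does not reach only later rows make up. A row lasts 1/8 s, in which the tool goes at most 62.5 mm and 10.7 degrees, less where a joint would pass 70% of its speed; a pose out of reach is approached as far as the arm can. A call with a gripper value outside its range is refused whole. The fingers move at their own pace and stop on an object; "newtons" is the grip in N (left out, the last holds). Time passes only in rows, so rows that repeat a pose let the fingers close. It gives the time, the measured TCP pose, the force, the opening and the grip force at its end, in the units of the state.
- manip.get_state(): the state, without advancing time (a new reading comes with each control period).
- manip.get_image(name): name is "scene" or "top"; returns a dict with "img" (400x640x3 uint8, red, green, blue), "range_z" (400x640 float32, m along the optical axis (not along the pixel's ray), 0 where there is no reading), "fx", "fy", "cx", "cy" (pixels), "D" ([k1, k2, p1, p2, k3] as OpenCV has them; the pictures are not rectified), "R" (3x3) and "t" (3): a world point X has camera coordinates R X + t. Camera axes: x right, y down, z forward; pixel columns grow to the right and rows downward; lengths in m; the calibration is good to about 2 mm. A picture is of the moment at which its call begins.
- manip.sign_off(): hands the job in; it is judged then, once.
The state is a dict: "clock": time; "qpos": joint angles; "qd": joint speeds; "effort": joint torques, N m; "position": TCP position; "ee_rot": TCP orientation; "contact_force": force on the tool from outside, world axes, zero at the start; "moment": the same for the moment, N m; "width": finger opening in m; "gripper_force": force on a finger pad.
Only numpy, scipy, OpenCV 4.12 (cv2) and the standard library are available. Lean on these libraries where they do the work, as an engineer would, in place of code of your own. Each camera call takes 0.05 s, during which the arm holds its last target. There are 200 camera calls.

## Working session

There is one attempt and no reset: what is moved stays moved. The work goes in short steps, Python scripts to look and compute and a tool call to move; the robot and the scene stay as the last step left them, time stands still between calls to the robot, and variables do not carry over. Pictures are saved under pics/ and viewed, at most 10 in all, crops included, and the job is handed in when it is done.

Besides the shell and the picture viewer there is one more tool, called after "Request:" as name(argument=value, ...) on one line, values as JSON. play_rows: Moves the arm, as the interface text tells. Its arguments: {"type":"object","properties":{"motion":{"type":"array","items":{"type":"array","items":{"type":"number"}}},"newtons":{"type":"number"}},"required":["motion"]}

```bash
mkdir -p pics; cat >h.py <<'E'
import numpy as np, cv2
from rig import manip
def grab(n):
    d=manip.get_image(n); d['K']=np.array([[d['fx'],0,d['cx']],[0,d['fy'],d['cy']],[0,0,1.]]); d['D']=np.array(d['D'],float)
    d['R']=np.array(d['R']);d['t']=np.array(d['t']);return d
def ray(d,uv):
    p=cv2.undistortPoints(np.array(uv,float).reshape(-1,1,2),d['K'],d['D']).reshape(-1,2)
    v=np.c_[p,np.ones(len(p))]@d['R']; return -d['R'].T@d['t'],v
def onplane(d,uv,z):
    c,v=ray(d,uv); return c+v*((z-c[2])/v[:,2])[:,None]
def cloud(d):
    h,w=d['range_z'].shape; u,v=np.meshgrid(np.arange(w),np.arange(h))
    c,r=ray(d,np.c_[u.ravel(),v.ravel()]); P=(c+r*d['range_z'].reshape(-1,1)).reshape(h,w,3); P[d['range_z']==0]=np.nan; return P
def proj(d,X):
    return cv2.projectPoints(np.array(X,float).reshape(-1,3),cv2.Rodrigues(d['R'])[0],d['t'],d['K'],d['D'])[0].reshape(-1,2)
def save(d,name,box=None,s=1):
    im=d['img'][:,:,::-1]
    if box: im=im[box[1]:box[3],box[0]:box[2]]
    cv2.imwrite('pics/'+name+'.png',cv2.resize(im,None,fx=s,fy=s,interpolation=cv2.INTER_CUBIC))
E
python3 - <<'E'
from h import *
import pickle
for n in('scene','top'):
    d=grab(n); save(d,n+'0'); pickle.dump(d,open(n+'0.pkl','wb')); print(n,d['fx'],-d['R'].T@d['t'],d['R'][2],(d['range_z']>0).mean())
print(manip.get_state())
E
```

```text
scene 408.9564807706444 [-0.01071795 -0.76449209  0.55031709] [ 0.55475161  0.71297551 -0.42885496] 0.97341015625
top 378.7428719776537 [ 0.3755707  -0.00705973  1.09161379] [ 0.17659353  0.03274363 -0.98373908] 0.99597265625
{'clock': 0.1, 'qpos': array([ 1.02402070e+00,  2.76504940e-01,  1.50599698e+00, -3.84957963e-05,
        1.36070190e+00, -1.20959922e-01]), 'qd': array([-0.00058206, -0.00094406, -0.00364242,  0.00050127, -0.0002308 ,
        0.0025853 ]), 'effort': array([ 2.38213514e-03, -4.17696190e+01, -2.46403009e+01,  2.49126997e-04,
        5.71386088e-03, -1.06175574e-05]), 'position': array([0.2372619 , 0.52325067, 0.23054531]), 'ee_rot': array([-2.46206070e-04,  2.11298976e-01,  9.77421144e-01, -7.67264944e-04]), 'contact_force': array([0.03748027, 0.18020089, 0.19720979]), 'moment': array([-0.01990267,  0.03403006, -0.04920342]), 'gripper_force': 0.0, 'width': 0.08524678498385516}
```

View pics/scene0.png

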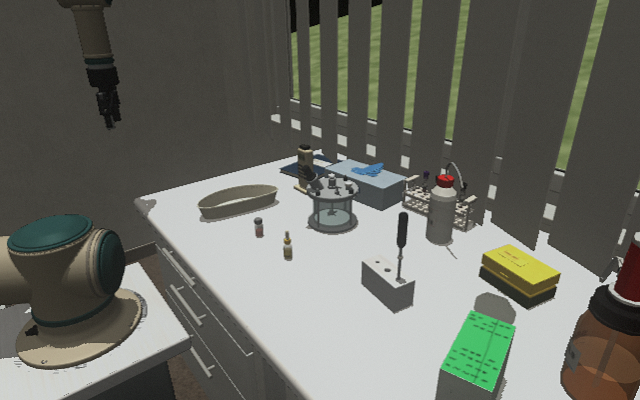

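View pics/top0.png

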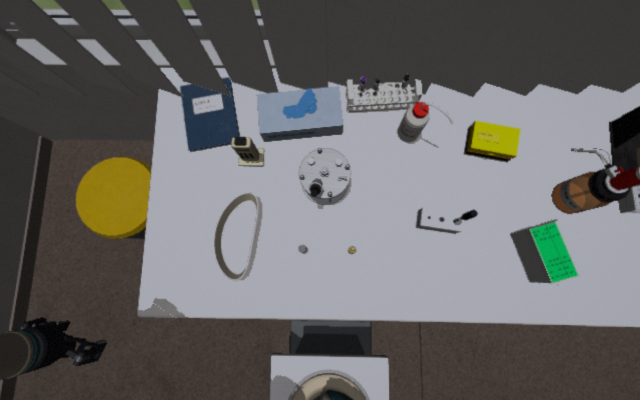

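The scene view shows the dish at (238,200), the vessel at (333,205) with the stopper at (313,185), and the block and probe at (390,280)/(402,230). The top view shows the vessel at (325,175), the stopper at (316,188), the dish at (238,237), the block at (440,219), the probe handle at (469,215), the vial at (303,249), the dropper at (352,250) and the meter at (247,152).

```bash
python3 - <<'E'
from h import *
import pickle
D={n:pickle.load(open(n+'0.pkl','rb')) for n in('scene','top')}
t=D['top']; P=cloud(t)
def reg(u0,v0,u1,v1,z0,z1,name,P=P):
    Q=P[v0:v1,u0:u1].reshape(-1,3); Q=Q[(Q[:,2]>z0)&(Q[:,2]<z1)]
    r=cv2.minAreaRect(Q[:,:2].astype(np.float32)); c=cv2.minEnclosingCircle(Q[:,:2].astype(np.float32))
    print(name,len(Q),'zmax/med',Q[:,2].max().round(4),np.median(Q[:,2]).round(4),'mean',Q[:,:2].mean(0).round(4),'rect',np.round(r[0],4),np.round(r[1],4),round(r[2],1),'circ',np.round(c[0],4),round(c[1],4)); return Q
reg(290,140,365,215,.095,.111,'plate')
reg(290,140,365,215,.155,.3,'stopper')
reg(318,160,335,180,.128,.145,'housing')
reg(205,185,270,290,.02,.06,'dish')
reg(412,200,462,240,.052,.068,'block')
reg(450,200,490,230,.13,.22,'probeh')
reg(290,235,315,262,.03,.08,'vial')
reg(340,235,365,262,.03,.1,'dropper')
reg(225,130,268,172,.03,.2,'meter')
S=cloud(D['scene'])
reg(380,205,420,275,.12,.22,'probeh_s',S)
reg(300,140,322,196,.145,.22,'stopper_s',S)
reg(305,175,362,200,.098,.108,'plate_s',S)
reg(355,250,420,310,.055,.064,'block_s',S)
for n,b,s in(('scene',(290,130,430,320),3),('top',(290,140,490,260),4)): save(D[n],n+'crop',b,s)
E
```

```text
plate 1654 zmax/med 0.1109 0.1049 mean [0.6392 0.0136] rect [0.6374 0.0172] [0.1391 0.1372] 0.0 circ [0.6381 0.0162] 0.0704
stopper 67 zmax/med 0.1785 0.1736 mean [0.571 0.039] rect [0.5729 0.039 ] [0.0178 0.027 ] 81.3 circ [0.5727 0.0376] 0.0137
housing 42 zmax/med 0.1381 0.1321 mean [0.6372 0.0157] rect [0.6379 0.0152] [0.0168 0.0158] 0.9 circ [0.6382 0.0159] 0.0096
dish 763 zmax/med 0.05 0.0401 mean [0.4792 0.2766] rect [0.4766 0.2673] [0.1133 0.2467] 82.6 circ [0.4732 0.2417] 0.1234
block 723 zmax/med 0.0674 0.0606 mean [ 0.5199 -0.3003] rect [ 0.5208 -0.3027] [0.1099 0.0511] 81.9 circ [ 0.5202 -0.3026] 0.0586
probeh 109 zmax/med 0.2082 0.1908 mean [ 0.5137 -0.3318] rect [ 0.5144 -0.3345] [0.0165 0.0156] 76.8 circ [ 0.5149 -0.3347] 0.009
vial 53 zmax/med 0.0554 0.0513 mean [0.4375 0.0758] rect [0.4373 0.0761] [0.0206 0.0189] 87.6 circ [0.4381 0.0761] 0.0107
dropper 48 zmax/med 0.0775 0.0523 mean [ 0.4361 -0.0595] rect [ 0.4366 -0.0606] [0.0193 0.0195] 1.5 circ [ 0.4371 -0.0602] 0.0105
meter 552 zmax/med 0.1575 0.1136 mean [0.7111 0.2266] rect [0.7346 0.2224] [0.0519 0.101 ] 62.2 circ [0.7335 0.2202] 0.0543
probeh_s 349 zmax/med 0.2076 0.1736 mean [ 0.5092 -0.3391] rect [ 0.5113 -0.3377] [0.0143 0.0176] 45.3 circ [ 0.5119 -0.3371] 0.0091
stopper_s 156 zmax/med 0.1773 0.1546 mean [0.6091 0.0883] rect [0.6448 0.1322] [0.2648 0.0414] 55.0 circ [0.636  0.1383] 0.1325
plate_s 650 zmax/med 0.1079 0.1047 mean [ 6.255e-01 -4.000e-04] rect [0.6346 0.0109] [0.1395 0.1315] 12.6 circ [0.6345 0.0149] 0.0717
block_s 866 zmax/med 0.0638 0.0605 mean [ 0.515  -0.3059] rect [ 0.5181 -0.302 ] [0.1124 0.0522] 81.8 circ [ 0.5184 -0.3016] 0.0607
```

View pics/scenecrop.png

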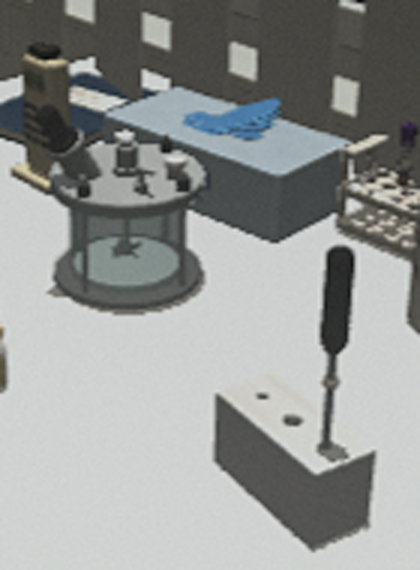

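View pics/topcrop.png

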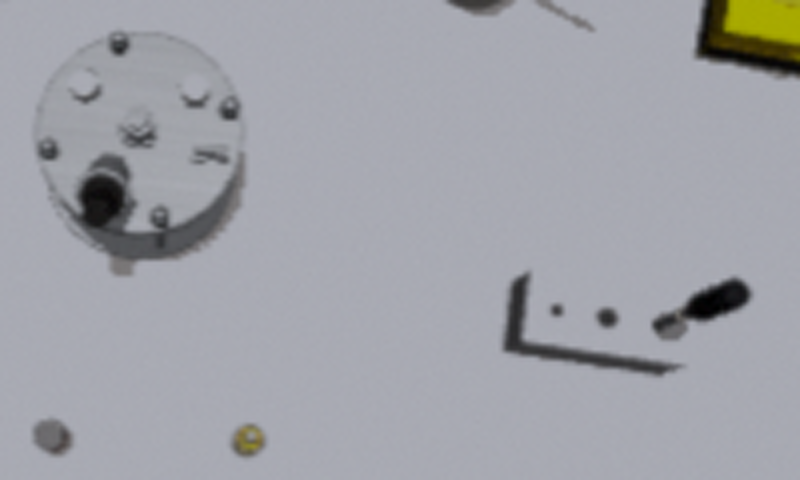

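The crops show the stopper leaning toward the robot side of the plate (top crop ~(100,195), scene crop ~(60,130)). The probe stands in the -y hole of the block (top crop ~(670,325)).

```bash
cat >>h.py <<'E'
from scipy.spatial.transform import Rotation as Ro
def pose():
    s=manip.get_state(); w,x,y,z=s['ee_rot']; return s['position'],Ro.from_quat([x,y,z,w]).as_matrix(),s
def units(target,R=None,p=None):
    q,R0,_=pose(); return ((np.array(target)-q)@R0/.04).round(3)
E
python3 - <<'E'
from h import *
import pickle
D={n:pickle.load(open(n+'0.pkl','rb')) for n in('scene','top')}
# dark blob edges -> axis line per view, and stopper points
for n,b in(('scene',(295,160,330,200)),('top',(300,175,330,205))):
    d=D[n]; P=cloud(d); g=d['img'].max(2)
    m=np.zeros(g.shape,bool); m[b[1]:b[3],b[0]:b[2]]=1; m&=(g<60)&(np.hypot(P[...,0]-.571,P[...,1]-.039)<.04)&(P[...,2]>.145)
    Q=P[m]; print(n,m.sum(),Q.mean(0).round(4),Q.min(0).round(4),Q.max(0).round(4)); v,u=np.nonzero(m); print('px',u.mean(),v.mean())
    for yaw in(-12,-8,-4):
        a=np.radians(yaw);c=np.array([.637,.0155]);Rz=np.array([[np.cos(a),-np.sin(a)],[np.sin(a),np.cos(a)]])
        X=[np.r_[c+Rz@[-.055-s*.5,.016],.14+s*.866] for s in(.014,.025,.036)]; print(yaw,np.round(X[1],4),proj(d,X).round(1).tolist())
print(units([.57,.04,.235]),pose()[0])
E
```

```text
scene 107 [0.5713 0.0338 0.161 ] [0.5569 0.0242 0.145 ] [0.5951 0.049  0.1773]
px 307.5981308411215 171.15887850467288
-12 [0.5743 0.0452 0.1617] [[307.9, 172.5], [305.9, 169.5], [303.9, 166.4]]
-8 [0.5724 0.0407 0.1617] [[308.3, 173.1], [306.3, 170.1], [304.4, 167.1]]
-4 [0.5708 0.0362 0.1617] [[308.8, 173.7], [306.9, 170.8], [305.0, 167.8]]
top 99 [0.5775 0.0375 0.1639] [0.5591 0.0246 0.1453] [0.5955 0.0502 0.1785]
px 314.5959595959596 189.72727272727272
-12 [0.5743 0.0452 0.1617] [[312.3, 189.8], [311.6, 191.1], [310.9, 192.4]]
-8 [0.5724 0.0407 0.1617] [[313.9, 190.5], [313.3, 191.8], [312.8, 193.2]]
-4 [0.5708 0.0362 0.1617] [[315.5, 191.1], [315.2, 192.5], [314.8, 193.9]]
[-12.566  -7.567  -0.101] [0.2372619  0.52325067 0.23054531]
```

Request:
play_rows(motion=[[0,0,0,-0.9,60],[0,0,0,-1.8,60]], newtons=40)

```text
clock: 0.35
position: [0.2373, 0.5234, 0.2308]
ee_rot: [-0.0, 0.053, 0.999, -0.0]
contact_force: [0.5, 0.6, 0.7]
width: 0.0602
gripper_force: 0.0
```

Request:
play_rows(motion=[[-0.95,-1.12,0,0,60],[-1.9,-2.24,0,0,60],[-2.85,-3.36,0,0,60],[-3.8,-4.48,0,0,60],[-4.75,-5.6,0,0,60]])

```text
clock: 0.98
position: [0.402, 0.2782, 0.2311]
ee_rot: [-0.0, 0.056, 0.998, 0.0]
contact_force: [0.9, -0.0, 0.9]
width: 0.0596
gripper_force: 0.0
```

Request:
play_rows(motion=[[-0.95,-1.12,0,0,60],[-1.9,-2.24,0,0,60],[-2.85,-3.36,0,0,60],[-3.8,-4.48,0,0,60],[-4.75,-5.6,0,0,60]])

```text
clock: 1.6
position: [0.5659, 0.0344, 0.231]
ee_rot: [-0.0, 0.056, 0.998, 0.0]
contact_force: [1.0, 0.7, -0.3]
width: 0.0597
gripper_force: 0.0
```

```bash
python3 - <<'E'
from h import *
p,R,s=pose(); print(p,R[:,0].round(3),units([.569,.038,.147]),s['qpos'].round(3))
d=grab('scene'); save(d,'s1',(240,80,400,230),4)
E
```

```text
[0.56586702 0.03441945 0.23096969] [-0.994  0.112  0.   ] [-0.069  0.097  2.099] [-0.062  0.264  1.522  0.     1.355 -1.521]
```

Request:
play_rows(motion=[[-0.07,0.1,0.8,0,50],[-0.07,0.1,1.6,0,50],[-0.07,0.1,2.1,0,50],[-0.07,0.1,2.1,0,50]])

```text
clock: 2.15
position: [0.5668, 0.04, 0.1453]
ee_rot: [-0.002, 0.056, 0.998, 0.0]
contact_force: [-0.4, -0.3, -0.5]
width: 0.0501
gripper_force: 0.0
```

```bash
python3 - <<'E'
from h import *
p,R,s=pose(); print(p,s['contact_force'])
d=grab('scene'); save(d,'s2',(250,100,380,220),5)
E
```

```text
[0.56675314 0.04002279 0.14531536] [-0.35463916 -0.2584624  -0.47703048]
```

View pics/s2.png

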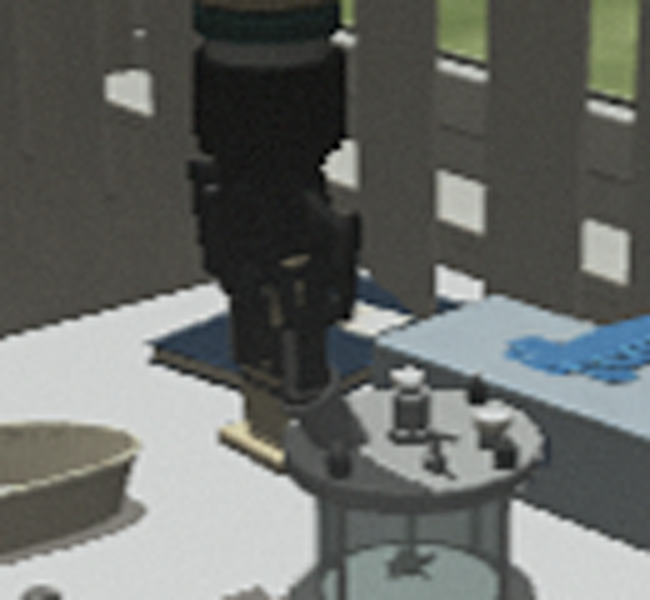

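The gripper straddles the stopper at crop (305,370) and nothing is touching. I'll close on it gently.

Request:
play_rows(motion=[[0,0,0,0,35],[0,0,0,0,28],[0,0,0,0,24],[0,0,0,0,21]], newtons=20)

```text
clock: 2.7
position: [0.5686, 0.0398, 0.1476]
ee_rot: [0.0, 0.056, 0.998, 0.0]
contact_force: [0.1, -0.1, 0.8]
width: 0.0208
gripper_force: 0.0
```

Request:
play_rows(motion=[[0,0,0,0,15],[0,0,0,0,15],[0,0,0,0,15]], newtons=25)

```text
clock: 3.08
position: [0.5686, 0.0398, 0.1477]
ee_rot: [0.0, 0.056, 0.998, 0.0]
contact_force: [-1.5, 0.2, 4.2]
width: 0.0189
gripper_force: 24.6
```

Request:
play_rows(motion=[[0.06,0,-0.11,0,15],[0.2,0,-0.35,0,15],[0.4,0,-0.7,0,15],[0.65,0,-1.12,0,15],[0.9,0,-1.56,0,15]], newtons=30)

```text
clock: 3.7
position: [0.532, 0.0439, 0.2113]
ee_rot: [0.0, 0.056, 0.998, 0.0]
contact_force: [0.0, -0.1, -0.5]
width: 0.0189
gripper_force: 29.3
```

```bash
python3 - <<'E'
from h import *
p,R,s=pose(); print(p,s['contact_force'],s['width'])
a=grab('scene'); save(a,'s3',(240,90,370,220),4)
d=grab('top'); save(d,'t3',(280,130,370,230),5); import pickle; pickle.dump(d,open('t3.pkl','wb')); pickle.dump(a,open('s3.pkl','wb'))
A=cv2.imread('pics/s3.png');B=cv2.resize(cv2.imread('pics/t3.png'),None,fx=.55,fy=.55); B=cv2.copyMakeBorder(B,0,max(0,A.shape[0]-B.shape[0]),0,0,0); cv2.imwrite('pics/c3.png',np.hstack([A,B[:A.shape[0]]]))
E
```

```text
[0.53196958 0.04392339 0.21126756] [ 0.01284259 -0.0729485  -0.51033168] 0.018905565792944022
```

View pics/c3.png

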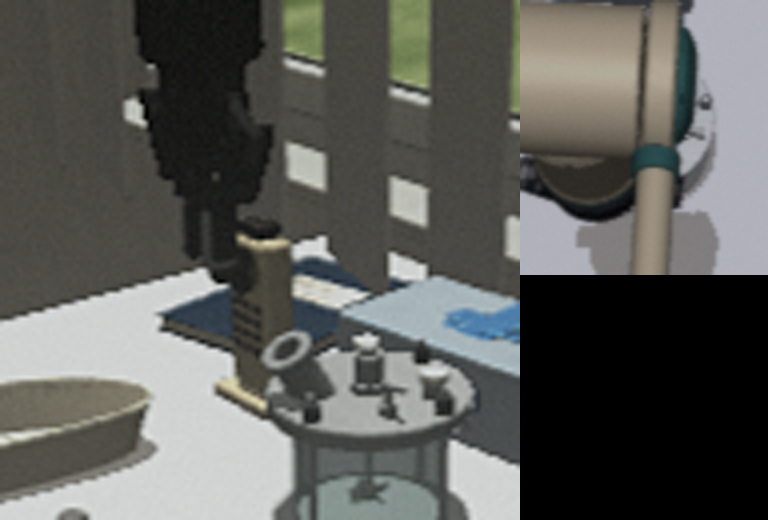

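The stopper is out of the neck: it is in the fingers at crop (235,268), and the open mouth is at (290,350). Next it goes over the dish.

Request:
play_rows(motion=[[0.5,1.2,0.2,0,15],[1.1,2.6,0.6,0,15],[1.65,4.0,1.0,0,15],[2.22,5.37,1.4,0,15],[2.22,5.37,1.8,0,15]])

```text
clock: 4.42
position: [0.4668, 0.2711, 0.1371]
ee_rot: [-0.0, 0.053, 0.999, 0.001]
contact_force: [0.8, -0.4, -0.7]
width: 0.0186
gripper_force: 29.4
```

Request:
play_rows(motion=[[0,0,0.8,0,15],[0,0,1.6,0,15],[0,0,2.2,0,15],[0,0,2.5,0,15],[0,0,2.5,0,15]])

```text
clock: 5.05
position: [0.4681, 0.267, 0.0372]
ee_rot: [-0.001, 0.056, 0.998, -0.0]
contact_force: [0.0, -0.7, -0.4]
width: 0.0189
gripper_force: 29.4
```

```bash
python3 - <<'E'
from h import *
p,R,s=pose(); print(p,s['contact_force'],s['width'])
# mouth measurement from scene view
d=grab('scene'); save(d,'s4',(180,140,370,240),4)
P=cloud(d); g=d['img'].max(2); print(g[165:185,300:322])
E
```

```text
[0.46807492 0.26701793 0.03715502] [ 0.01549543 -0.6969205  -0.36800087] 0.018909288872603725
[[ 43  47  67  74  74  79  79  73  69  71  73  69  63  63  80  85 101 111
  136 190 212 212]
 [ 56  38  51  54  57  72  73  74  76  71  72  72  69  65  75  73  75  72
   78  96 122 156]
 [ 70  63  60  46  37  60  82  72  74  71  72  71  66  66  76  72  73  72
   73  69  73  87]
 [ 50  57  68  66  46  59  77  74  72  71  71  71  67  65  77  77  74  76
   76  73  75  70]
 [ 45  41  54  68  67  77  77  75  71  73  71  70  66  69  78  76  75  74
   78  75  78  75]
 [ 65  47  45  47  46  64  76  73  71  69  73  69  67  68  77  75  75  73
   72  72  79  75]
 [ 68  72  69  54  39  61  77  77  70  69  71  69  65  65  78  75  74  77
   71  74  75  79]
 [ 47  49  65  78  63  65  78  75  71  71  69  63  72  93 103  90  84  76
   77  77  77  79]
 [ 54  39  44  51  58  69  76  79  68  65  86 132 166 165 158 159 138  97
   76  80  76  68]
 [ 66  69  57  49  37  57  76  73  91 141 165 141 108  97 132 165 163 121
   74  68  52  61]
 [ 54  62  65  70  53  66  75  88 133 145 109  74  57  54  79 133 164 122
  
[... 154 characters left out ...]
8  60  51  60 121 163 140  87
   72  63  49  61]
 [ 73  68  72  59  32  83 146 152 110  63  61  55  61  99 148 144 100  62
   50  61 139 181]
 [ 71  75  75  75  59 112 160 152 106  65  60  77 127 157 137  93  63  63
   97 143 170 177]
 [ 73  74  72  75  71  97 142 158 155 151 148 151 139 106  78  61  58  61
   80 119 159 168]
 [ 70  73  72  74  74  68 101 144 159 157 138 107  85  64  57  58  61  63
   72  84 137 174]
 [ 76  76  75  74  77  71  70  75  79  81  73  64  59  59  58  61  61  59
   69  73 115 159]
 [ 69  75  77  74  77  78  75  66  63  60  50  56  59  61  61  62  61  63
   68  69  81 117]
 [ 82  74  74  75  76  76  76  91 134 120  61  56  60  63  61  62  64  62
   64  70  73  83]]
```

View pics/s4.png

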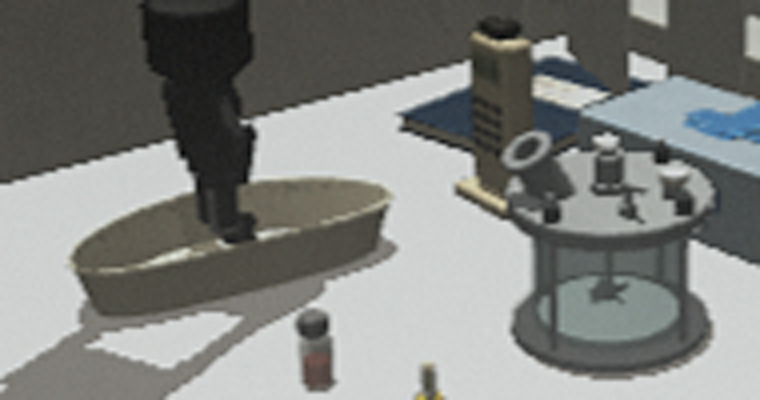

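The fingers hold the stopper just over the dish floor (crop ~(235,235)), so I'll release it and retreat.

Request:
play_rows(motion=[[0,0,0.05,0,26],[0,0,0.05,0,34],[0,0,0.05,0,38],[0,0,-0.5,0,38],[0,0,-1.5,0,40]])

```text
clock: 5.72
position: [0.4672, 0.2667, 0.0973]
ee_rot: [-0.002, 0.056, 0.998, -0.001]
contact_force: [0.5, 0.3, 0.0]
width: 0.0402
gripper_force: 0.0
```

Request:
play_rows(motion=[[0,0,-1.5,0,60],[0,0,-3,0,60],[0,0,-4.3,0,60]])

```text
clock: 6.1
position: [0.4684, 0.2672, 0.2726]
ee_rot: [0.001, 0.056, 0.998, 0.001]
contact_force: [1.5, -0.0, -0.3]
width: 0.06
gripper_force: 0.0
```

```bash
python3 - <<'E'
from h import *
p,R,s=pose(); print(p,R[:,0],s['contact_force'],s['width'], s['qpos'])
d=grab('scene'); P=cloud(d)
# stopper in dish?
m=(d['img'].max(2)<50)&(abs(P[...,0]-.477)<.08)&(abs(P[...,1]-.267)<.06)&(P[...,2]<.07); print('stopper pts',m.sum(),P[m].mean(0),P[m].max(0))
# mouth: bright rim ellipse -> ray to mouth plane z .14
g=d['img'].max(2); sub=np.zeros_like(g); sub[170:184,303:320]=1
b=((g>105)&(sub>0)).astype(np.uint8); n,l,st,c=cv2.connectedComponentsWithStats(b); k=1+st[1:,4].argmax()
pts=np.argwhere(l==k)[:,::-1].astype(np.float32); e=cv2.fitEllipse(cv2.convexHull(pts)); print(e, onplane(d,[e[0]],.14))
for yaw in(-9,-5.5,-2):
  a=np.radians(yaw);X=np.array([.637,.0155])+np.array([[np.cos(a),-np.sin(a)],[np.sin(a),np.cos(a)]])@[-.055,.016]; print(yaw,X,proj(d,[*X,.14]))
d=grab('top'); save(d,'t5',(200,140,360,280),4); import pickle; pickle.dump(d,open('t5.pkl','wb'))
E
```

```text
[0.46842893 0.26721654 0.27256776] [-0.99377821  0.11135648 -0.00214438] [ 1.5077113  -0.01498467 -0.31888812] 0.05995575989934109 [ 3.89308901e-01  1.99619594e-01  1.50716045e+00  8.13384864e-05
  1.43232379e+00 -1.06991173e+00]
stopper pts 2 [0.45538396 0.25226279 0.03230341] [0.45585324 0.25288216 0.03356601]
((311.19891357421875, 176.91497802734375), (7.250663757324219, 13.000042915344238), 61.92643356323242) [[0.58536413 0.03780287 0.14      ]]
-9 [0.58518009 0.03990691] [[310.66201745 176.70084759]]
-5.5 [0.58378674 0.03669786] [[310.97522981 177.18456266]]
-2 [0.5825919  0.03340973] [[311.36864037 177.66109444]]
```

View pics/t5.png

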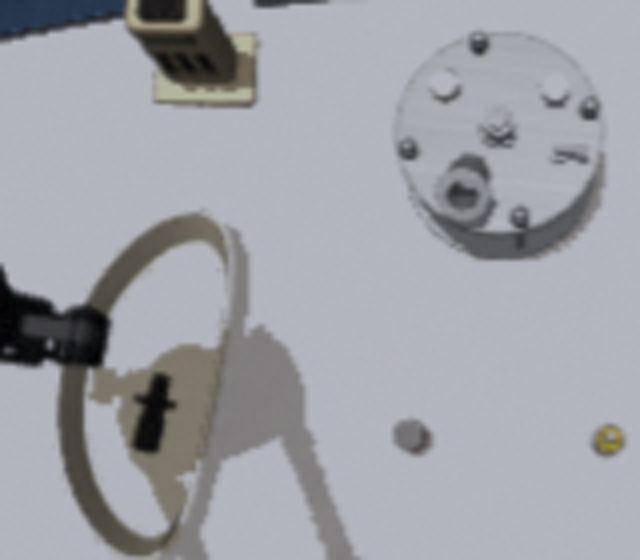

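The stopper lies in the dish at crop (152,410), and the open neck mouth is at crop (464,190). I'll measure the mouth from above, then go to the probe.

```bash
python3 - <<'E'
from h import *
import pickle
d=pickle.load(open('t5.pkl','rb'))
g=d['img'].max(2); print(g[178:198,305:328])
for yaw in(-9,-5.5,-2):
  a=np.radians(yaw);X=np.array([.638,.0155])+np.array([[np.cos(a),-np.sin(a)],[np.sin(a),np.cos(a)]])@[-.055,.016]; print(yaw,X,proj(d,[*X,.14]))
  A=np.array([np.cos(a)*-.5,np.sin(a)*-.5,.866]); Yv=np.array([-np.sin(a),np.cos(a),0]);Xv=np.cross(Yv,A); M=np.r_[X,.14]
  th=np.linspace(0,6.28,9)[:-1]; print(proj(d,[M+.018*(np.cos(t)*Xv+np.sin(t)*Yv) for t in th]).round(1).tolist())
E
```

```text
[[161 175 178 180 178 179 179 179 179 174 150 136 139 148 162 173 176 179
  180 180 179 180 180]
 [174 179 180 179 180 180 179 177 171 147 110  99 100 101 108 126 161 180
  182 181 181 182 183]
 [180 180 178 180 180 180 176 161 127  99  89  89  91  88  85  94 147 177
  182 181 182 182 183]
 [183 181 181 180 180 182 176 142 104  94  97  97  91  87  82  84 118 162
  181 182 182 181 183]
 [182 182 182 182 182 178 162 128 126 142 147 138 117  98  86  77  89 147
  178 183 182 183 183]
 [180 179 181 181 180 170 155 148 152 153 155 154 152 151 122  86  77 127
  169 182 182 183 183]
 [178 179 178 177 162 154 154 152 148 149 153 151 153 153 145 120  92 128
  169 184 183 183 183]
 [179 178 179 176 158 150 154 149 122 108 131 142 143 143 148 143 117 145
  180 186 186 186 186]
 [177 177 176 163 152 149 148 115  72  66  96 129 139 140 144 147 136 157
  178 183 182 183 183]
 [176 179 179 169 155 151 129  82  52  52  60  75  80  87 125 145 142 148
  170 181 182 181 182]
 [169 178 179 161 146 144 112  68  55  54  58  59  59  63  98 136 148 145
  164 180 180 180 183]
 [151 169 179 160 144 142 114  77
[... 700 characters left out ...]
 95  99 107 149 178
  185 186 186 186 174]
 [190 184 160 158 168 141 105  95  91  85  74  74  90 109 124 139 158 169
  170 171 171 169 162]]
-9 [0.58618009 0.03990691] [[314.146314   188.34533035]]
[[315.0, 181.7], [309.9, 182.9], [307.3, 187.2], [308.7, 192.2], [313.3, 194.9], [318.4, 193.8], [321.0, 189.5], [319.7, 184.5]]
-5.5 [0.58478674 0.03669786] [[315.38481179 188.87970236]]
[[315.9, 182.2], [310.8, 183.7], [308.4, 188.2], [310.1, 193.1], [314.9, 195.5], [319.9, 194.1], [322.3, 189.6], [320.7, 184.7]]
-2 [0.5835919  0.03340973] [[316.65587825 189.33911447]]
[[316.8, 182.6], [311.8, 184.4], [309.7, 189.1], [311.6, 193.8], [316.5, 196.0], [321.5, 194.2], [323.6, 189.6], [321.7, 184.8]]
```

Request:
play_rows(motion=[[0,-1.3,0,0,60],[-0.2,-2.8,0,0,60],[-0.4,-4.3,0,0,60],[-0.6,-5.8,0,0,60],[-0.8,-7.3,0,0,60]])

```text
clock: 6.82
position: [0.4671, -0.0283, 0.2694]
ee_rot: [0.0, 0.056, 0.998, 0.0]
contact_force: [0.9, 0.3, 0.3]
width: 0.0599
gripper_force: 0.0
```

```bash
python3 - <<'E'
from h import *
p,R,s=pose(); print(p,R[:,0],units([.514,-.336,.23]),s['qpos'])
E
```

```text
[ 0.46711121 -0.02829178  0.26936563] [-9.93803633e-01  1.11149908e-01 -1.91349282e-04] [-2.02  -7.515  0.983] [-2.09543515e-01  9.16872402e-02  1.64717652e+00  2.57344643e-04
  1.40256161e+00 -1.66900288e+00]
```

Request:
play_rows(motion=[[-0.4,-1.5,0,0,70],[-0.8,-3.0,0,0,70],[-1.2,-4.5,0,0,70],[-1.6,-6.0,0,0,70],[-2.02,-7.5,0.3,0,70]])

```text
clock: 7.45
position: [0.5147, -0.3351, 0.2582]
ee_rot: [0.001, 0.056, 0.998, -0.0]
contact_force: [0.4, 0.1, -0.8]
width: 0.0699
gripper_force: 0.0
```

Request:
play_rows(motion=[[0,0,0,0,70],[0,0,1.0,0,60],[0,0,2.0,0,50],[0,0,2.5,0,45],[0,0,2.5,0,40]], newtons=20)

```text
clock: 8.07
position: [0.5131, -0.3307, 0.156]
ee_rot: [-0.002, 0.055, 0.998, 0.002]
contact_force: [0.4, 1.0, 0.3]
width: 0.0401
gripper_force: 0.0
```

```bash
python3 - <<'E'
from h import *
p,R,s=pose(); print(p,R[:,0],units([.514,-.336,.156]),s['qpos'],s['contact_force'])
d=grab('scene'); save(d,'s6',(330,120,460,320),3)
E
```

```text
[ 0.51307539 -0.33070393  0.15597508] [-0.99384452  0.11071036  0.00403551] [-0.038 -0.129 -0.001] [-6.86728382e-01  3.79799290e-01  1.54106179e+00  4.48364680e-04
  1.22581679e+00 -2.14673242e+00] [0.4094068  1.00966798 0.29985265]
```

View pics/s6.png

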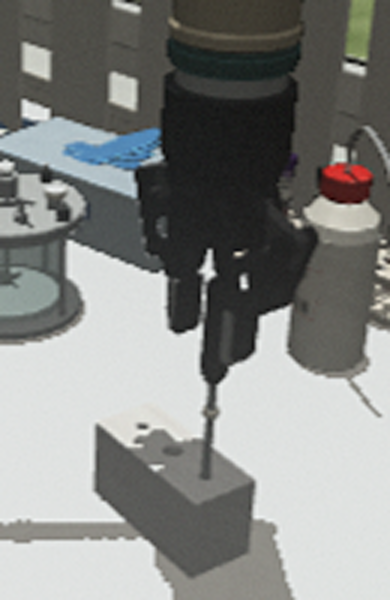

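The fingers straddle the handle (crop ~(210,340)) but sit about 5 mm off in y, so I'll correct that and close.

Request:
play_rows(motion=[[-0.02,-0.13,0,0,40],[-0.02,-0.13,0,0,30],[-0.02,-0.13,0,0,24],[-0.02,-0.13,0,0,20]])

```text
clock: 8.62
position: [0.5147, -0.3381, 0.1582]
ee_rot: [0.0, 0.056, 0.998, -0.0]
contact_force: [-0.2, -1.2, -0.1]
width: 0.0199
gripper_force: 0.0
```

Request:
play_rows(motion=[[0,0,0,0,12],[0,0,0,0,12],[0,0,0,0,12]], newtons=40)

```text
clock: 9.0
position: [0.5148, -0.3378, 0.1582]
ee_rot: [0.0, 0.056, 0.998, 0.0]
contact_force: [1.0, 2.1, 3.5]
width: 0.0169
gripper_force: 39.1
```

Request:
play_rows(motion=[[0,0,-0.3,0,12],[0,0,-0.8,0,12],[0,0,-1.4,0,12],[0,0,-1.9,0,12],[0,0,-1.9,0,12]])

```text
clock: 9.62
position: [0.5154, -0.3392, 0.2359]
ee_rot: [0.002, 0.056, 0.998, -0.002]
contact_force: [-0.3, -0.3, -0.9]
width: 0.017
gripper_force: 39.1
```

Request:
play_rows(motion=[[-0.5,0,0,0,12],[-1.05,0,0,0,12],[-1.05,0,0.8,0,12],[-1.05,0,1.5,0,12],[-1.05,0,1.72,0,12]])

```text
clock: 10.25
position: [0.5548, -0.3418, 0.1619]
ee_rot: [-0.002, 0.056, 0.998, 0.001]
contact_force: [0.0, -0.7, -0.3]
width: 0.0171
gripper_force: 39.1
```

```bash
cat >>h.py <<'E'
def probe(show=True):
    "probe axis: depth points of dark handle/stem below the gripper, both views"
    p,R,s=pose(); out=[]
    for n in('scene','top'):
        d=grab(n); P=cloud(d); u=(P-p)@R  # tool coords
        m=(abs(u[...,1])<.013)&(abs(u[...,0])<.13)&(u[...,2]>.005)&(u[...,2]<.16)&(P[...,2]>.004)
        out.append((n,d,P[m],u[m],np.argwhere(m)[:,::-1]))
    return p,R,s,out
E
python3 - <<'E'
from h import *
p,R,s,o=probe(); print(p,s['contact_force'],s['width'])
for n,d,P,u,px in o:
    print(n,len(P))
    for a in np.arange(.005,.16,.015):
        k=(u[:,2]>a)&(u[:,2]<a+.015); print(round(a,3),k.sum(),u[k].mean(0).round(4) if k.any() else '',px[k].mean(0).round(1) if k.any() else '')
E
```

```text
[ 0.55479603 -0.34180763  0.1618872 ] [ 0.02018032 -0.67609891 -0.30583183] 0.017065438407637645
scene 591
0.005 55 [ 0.0065 -0.0041  0.0119] [416.6 235.2]
0.02 21 [ 0.0036 -0.0021  0.0267] [416.3 240.9]
0.035 28 [ 0.0034 -0.0009  0.0431] [415.1 247.9]
0.05 20 [ 0.0028 -0.0009  0.0579] [414.7 254.2]
0.065 18 [ 0.0027 -0.0006  0.0728] [413.9 260.4]
0.08 19 [ 0.0032 -0.0004  0.0876] [413.  266.7]
0.095 249 [0.0418 0.     0.1021] [397.6 278.9]
0.11 60 [0.0596 0.     0.1171] [390.2 288.1]
0.125 53 [0.0657 0.     0.1327] [387.4 295.5]
0.14 55 [ 0.0658 -0.0007  0.1472] [387.2 301.6]
0.155 13 [0.0657 0.0005 0.1566] [386.5 304.9]
top 253
0.005 3 [0.0074 0.0027 0.0098] [466. 203.]
0.02 1 [ 0.0024 -0.0006  0.0344] [464. 203.]
0.035 13 [0.0003 0.0022 0.0438] [461.7 202.8]
0.05 4 [0.0015 0.0016 0.0622] [459.5 204.5]
0.065 2 [-0.0004  0.0022  0.0725] [458.  204.5]
0.08 5 [0.0005 0.0017 0.0837] [456.8 205.6]
0.095 154 [0.0357 0.0014 0.1019] [453.9 219.5]
0.11 16 [0.0313 0.0024 0.1167] [451.9 218.7]
0.125 10 [0.0381 0.0003 0.133 ] [450.7 222. ]
0.14 13 [0.03  0.001 0.149] [448.8 220. ]
0.155 32 [-0.0023  0.0002  0.1569] [449.  209.7]
```

Request:
play_rows(motion=[[0.15,0,0,0,12],[0.35,0,0,0,12],[0.55,0,0,0,12],[0.75,0,0,0,12],[0.95,0,0,0,12]], newtons=20)

```text
clock: 10.98
position: [0.5189, -0.3386, 0.1654]
ee_rot: [0.001, 0.056, 0.998, -0.0]
contact_force: [3.2, 0.0, -2.3]
width: 0.0167
gripper_force: 39.0
```

Request:
play_rows(motion=[[0.2,0,0,0,12],[0.4,0,0,0,12],[0.6,0,0,0,12],[0.8,0,0,0,12],[0.8,0,0,0,12]])

```text
clock: 11.6
position: [0.4857, -0.335, 0.1658]
ee_rot: [-0.0, 0.056, 0.998, -0.0]
contact_force: [2.5, 0.4, 1.4]
width: 0.0168
gripper_force: 40.8
```

```bash
python3 - <<'E'
from h import *
p,R,s,o=probe(); print(p,R[:,0],s['contact_force'],s['width'])
for n,d,P,u,px in o:
    print(n,len(P))
    k=(u[:,2]<.096)
    P,u,px=P[k],u[k],px[k]
    for a in np.arange(.005,.095,.01):
        k=(u[:,2]>a)&(u[:,2]<a+.01); print(round(a,3),k.sum(),u[k].mean(0).round(4) if k.any() else '',px[k].mean(0).round(1) if k.any() else '')
E
```

```text
[ 0.48571782 -0.33497038  0.16576864] [-9.93733805e-01  1.11769578e-01  8.28785480e-04] [2.5348316  0.41504277 1.43849933] 0.016818713668071014
scene 552
0.005 33 [-0.0115 -0.0061  0.0103] [397.4 241.1]
0.015 11 [-0.0132 -0.0036  0.0184] [396.9 244. ]
0.025 15 [-0.0219 -0.0011  0.0304] [399.1 247.5]
0.035 25 [-0.0261 -0.0018  0.0402] [400.7 251.4]
0.045 10 [-0.0305 -0.0016  0.0503] [402.  255.2]
0.055 13 [-0.0344 -0.0012  0.0597] [403.  258.6]
0.065 10 [-0.0385 -0.0016  0.0692] [404.4 262.2]
0.075 12 [-0.0434 -0.001   0.0793] [405.7 265.6]
0.085 13 [-0.0473 -0.0012  0.0896] [406.8 269.4]
top 144
0.005 0  
0.015 0  
0.025 0  
0.035 2 [-0.0334 -0.0005  0.0391] [463.5 216. ]
0.045 0  
0.055 0  
0.065 0  
0.075 1 [-0.0505  0.0003  0.0824] [458. 212.]
0.085 3 [-0.0527  0.0012  0.0907] [456.7 211.7]
```

Request:
play_rows(motion=[[0.15,0,0,0,12],[0.3,0,0,0,12],[0.45,0,0,0,12],[0.45,0,0,0,12]])

```text
clock: 12.2
position: [0.4678, -0.3327, 0.1654]
ee_rot: [-0.001, 0.056, 0.998, 0.0]
contact_force: [1.9, 0.4, 2.7]
width: 0.0172
gripper_force: 41.4
```

Request:
play_rows(motion=[[-0.3,0,-0.5,0,12],[-0.3,0,-1.2,0,12],[-0.3,0,-1.2,0,12]], newtons=70)

```text
clock: 12.58
position: [0.4799, -0.3345, 0.2142]
ee_rot: [-0.001, 0.056, 0.998, -0.001]
contact_force: [0.1, 0.3, -0.5]
width: 0.0166
gripper_force: 68.3
```

```bash
cat >>h.py <<'E'
def axis(views=('scene','top'),zmax=.155):
    p,R,s,o=probe(); L=[]
    for n,d,P,u,px in o:
        k=(u[:,2]>.03)&(u[:,2]<zmax)&(P[:,2]>.075)&(abs(u[:,0]+(u[:,2]+.019)*.55)<.025); u=u[k]
        if len(u)<8: print(n,'few',len(u)); continue
        f=np.polyfit(u[:,2],u[:,0],1); g=np.polyfit(u[:,2],u[:,1],1); f=np.polyfit(u[:,2][abs(np.polyval(f,u[:,2])-u[:,0])<.005],u[:,0][abs(np.polyval(f,u[:,2])-u[:,0])<.005],1)
        print(n,len(u),'tilt x deg',np.degrees(np.arctan(-f[0])).round(2),'x at grasp',np.polyval(f,-.019).round(4),'y tilt',np.degrees(np.arctan(g[0])).round(2),'y at grasp',np.polyval(g,-.019).round(4),'z range',u[:,2].min().round(3),u[:,2].max().round(4))
    print(p,R[:,0].round(4),s['contact_force'],s['width'],s['gripper_force'])
E
python3 -c "
from h import *
axis()"
```

```text
scene 140 tilt x deg 29.42 x at grasp -0.0006 y tilt 0.16 y at grasp -0.0017 z range 0.03 0.1305
top 50 tilt x deg 28.67 x at grasp -0.0058 y tilt 0.4 y at grasp 0.001 z range 0.03 0.1313
[ 0.47992036 -0.33446628  0.21423784] [-0.9938  0.1111  0.0012] [ 0.10268327  0.29437047 -0.45589519] 0.0165552178113563 68.31662021577358
```

Request:
play_rows(motion=[[0,0,-1.2,0,12],[0.1,1.0,-2.0,0,12],[0.3,2.3,-2.4,0,12],[0.5,3.6,-2.4,0,12],[0.7,4.9,-2.4,0,12]])

```text
clock: 13.3
position: [0.4731, -0.1346, 0.3075]
ee_rot: [-0.002, 0.056, 0.998, 0.001]
contact_force: [0.6, 0.2, -0.5]
width: 0.0163
gripper_force: 68.4
```

Request:
play_rows(motion=[[0.2,1.3,0,0,12],[0.35,2.5,0,0,12],[0.5,3.7,0,0,12],[0.6,4.5,0,0,12],[0.6,4.57,0,0,12]])

```text
clock: 13.92
position: [0.4696, 0.0494, 0.3075]
ee_rot: [-0.002, 0.054, 0.999, -0.0]
contact_force: [-0.2, -0.7, -0.3]
width: 0.0162
gripper_force: 68.5
```

```bash
python3 - <<'E'
from h import *
p,R,s=pose(); print(p,R[:,0],s['contact_force'],s['width'])
print(units([.4874,.0485,.2921]),s['qpos'])
for n in('scene','top'):
    d=grab(n); P=cloud(d); u=(P-p)@R
    m=(abs(u[...,1])<.02)&(u[...,2]>.025)&(u[...,2]<.14)&(abs(u[...,0]+(u[...,2]+.019)*.55)<.025)&(P[...,2]>.15)
    v=u[m]; print(n,len(v))
    if len(v)>5:
        for i in(0,1): f=np.polyfit(v[:,2],v[:,i],1); print(np.degrees(np.arctan(f[0])),np.polyval(f,-.019),np.polyval(f,.131))
        print(v[:,2].max())
E
```

```text
[0.46962821 0.04942827 0.30745314] [-0.99412308  0.10816652  0.00439449] [-0.16234308 -0.74209266 -0.32747904] 0.0162442415562874
[-0.446  0.025  0.382] [-4.24473909e-02  8.49651298e-02  1.56202486e+00 -2.41363319e-04
  1.49902263e+00 -1.50484743e+00]
scene 110
-29.022869685122856 -0.0020847395993737385 -0.0853093837343312
0.24282788997971408 -0.0017361234551722708 -0.001100397719518097
0.13115717009465752
top 0
```

Request:
play_rows(motion=[[-0.25,0.01,0.2,0,12],[-0.45,0.02,0.38,0,12],[-0.45,0.02,0.38,0,12],[-0.45,0.02,0.38,0,12]])

```text
clock: 14.52
position: [0.4893, 0.0464, 0.2936]
ee_rot: [-0.0, 0.056, 0.998, 0.0]
contact_force: [0.3, 1.0, -0.5]
width: 0.0167
gripper_force: 68.5
```

```bash
cat >>h.py <<'E'
M=np.array([.586,.0375,.140]); A=np.array([-.497,.0565,.866])
def check():
    p,R,s=pose(); print('tcp',p.round(4),'F',s['contact_force'].round(2),'w',s['width'],'units to final',units([.552,.0413,.1795]))
    d=grab('scene'); P=cloud(d); u=(P-p)@R
    m=(abs(u[...,1])<.02)&(u[...,2]>.02)&(u[...,2]<.14)&(abs(u[...,0]+(u[...,2]+.019)*.55)<.02)&((P-M)@A>.006)
    # keep stem points, pixel centreline vs model axis
    px=np.argwhere(m)[:,::-1]; sd=(P[m]-M)@A
    t=np.radians(29.2); ax=R@np.array([-np.sin(t),0,np.cos(t)]); g=p+R@np.array([-.0015,0,-.019])
    q=proj(d,[g+ax*(k/1000) for k in range(0,173,4)]); neck=proj(d,[M+A*k/1000 for k in range(0,140,4)])
    for r in range(px[:,1].min(),px[:,1].max()+1,2):
        k=px[:,1]==r
        if k.any(): print(r,k.sum(),'stem u',px[k,0].mean().round(2),'model u',np.interp(r,q[:,1],q[:,0]).round(2),'neck axis u',np.interp(-r,-neck[:,1],neck[:,0]).round(2),'d along neck',sd[k].mean().round(4))
    c,V=P[m].mean(0),np.linalg.svd(P[m]-P[m].mean(0))[2][0]; V*=np.sign(V[2]); print('stem dir',V.round(4),'neck dir',A,'n',m.sum()); return d,P,m
E
python3 -c "
from h import *
d,P,m=check(); save(d,'s7',(250,100,380,220),5)"
```

```text
tcp [0.4893 0.0464 0.2936] F [ 0.32  1.05 -0.5 ] w 0.016733543848999922 units to final [-1.573  0.05   2.852]
133 3 stem u 285.0 model u 284.71 neck axis u 286.31 d along neck 0.151
135 2 stem u 286.5 model u 285.95 neck axis u 286.31 d along neck 0.1448
137 3 stem u 288.0 model u 287.2 neck axis u 286.31 d along neck 0.1366
139 5 stem u 289.0 model u 288.44 neck axis u 286.93 d along neck 0.1319
141 4 stem u 289.5 model u 289.68 neck axis u 288.22 d along neck 0.1259
143 3 stem u 291.0 model u 290.93 neck axis u 289.52 d along neck 0.1191
145 2 stem u 292.5 model u 292.17 neck axis u 290.81 d along neck 0.1116
147 3 stem u 294.0 model u 293.41 neck axis u 292.11 d along neck 0.1052
149 3 stem u 295.0 model u 294.66 neck axis u 293.4 d along neck 0.0987
151 3 stem u 296.0 model u 295.9 neck axis u 294.7 d along neck 0.0926
153 3 stem u 297.0 model u 297.15 neck axis u 295.99 d along neck 0.0866
155 2 stem u 298.5 model u 298.39 neck axis u 297.29 d along neck 0.0786
157 3 stem u 300.0 model u 299.63 neck axis u 298.58 d along neck 0.0722
159 3 stem u 301.0 model u 300.88 neck axis u 299.88 d along neck 0.0653
161 3 stem u 302.0 model u 302.12 neck axis u 301.17 d along neck 0.058
163 2 stem u 303.5 model u 303.36 neck axis u 302.47 d along neck 0.0523
165 3 stem u 305.0 model u 304.61 neck axis u 303.76 d along neck 0.0436
167 3 stem u 306.0 model u 305.85 neck axis u 305.06 d along neck 0.0365
169 3 stem u 307.0 model u 307.09 neck axis u 306.35 d along neck 0.0301
stem dir [-0.4842  0.0453  0.8738] neck dir [-0.497   0.0565  0.866 ] n 109
```

Request:
play_rows(motion=[[0,0.05,0,0,12],[-0.2,0.05,0.36,0,12],[-0.4,0.05,0.72,0,12],[-0.6,0.05,1.08,0,12],[-0.8,0.05,1.44,0,12]])

```text
clock: 15.2
position: [0.5217, 0.0451, 0.2347]
ee_rot: [-0.001, 0.056, 0.998, 0.0]
contact_force: [0.2, -0.1, -0.5]
width: 0.0167
gripper_force: 68.5
```

```bash
python3 -c "
from h import *
check()"
```

```text
tcp [0.5217 0.0451 0.2347] F [ 0.2  -0.07 -0.52] w 0.016676767125255766 units to final [-0.764 -0.01   1.379]
153 2 stem u 297.0 model u 296.62 neck axis u 295.99 d along neck 0.0837
155 3 stem u 298.0 model u 297.87 neck axis u 297.29 d along neck 0.0784
157 4 stem u 299.5 model u 299.11 neck axis u 298.58 d along neck 0.0701
159 4 stem u 300.5 model u 300.36 neck axis u 299.88 d along neck 0.0645
161 4 stem u 301.5 model u 301.6 neck axis u 301.17 d along neck 0.0581
163 3 stem u 303.0 model u 302.85 neck axis u 302.47 d along neck 0.0503
165 3 stem u 304.0 model u 304.09 neck axis u 303.76 d along neck 0.0434
167 2 stem u 305.5 model u 305.33 neck axis u 305.06 d along neck 0.0367
169 3 stem u 307.0 model u 306.58 neck axis u 306.35 d along neck 0.0279
171 3 stem u 308.0 model u 307.82 neck axis u 307.65 d along neck 0.0227
173 3 stem u 309.0 model u 309.07 neck axis u 308.94 d along neck 0.0153
175 1 stem u 310.0 model u 310.31 neck axis u 310.24 d along neck 0.0066
stem dir [-0.4834  0.0567  0.8736] neck dir [-0.497   0.0565  0.866 ] n 66
```

No contact, and the stem lines up with the bore axis. Next comes the rest of the insertion.

Request:
play_rows(motion=[[-0.2,0,0.36,0,12],[-0.4,0,0.72,0,12],[-0.6,0,1.08,0,12],[-0.76,-0.01,1.38,0,12],[-0.76,-0.01,1.38,0,12]])

```text
clock: 15.88
position: [0.5513, 0.0413, 0.1797]
ee_rot: [-0.001, 0.056, 0.998, -0.0]
contact_force: [0.2, -0.3, -0.3]
width: 0.0166
gripper_force: 68.5
```

Request:
play_rows(motion=[[0,0,0,0,12],[0,0,0,0,12]])

```text
clock: 16.12
position: [0.5516, 0.0415, 0.1818]
ee_rot: [0.001, 0.056, 0.998, 0.0]
contact_force: [0.8, -0.5, -0.2]
width: 0.0165
gripper_force: 68.5
```

```bash
python3 -c "
from h import *
d,P,m=check(); save(d,'s8',(285,140,345,215),8); print(proj(d,[M]),proj(d,[M+.01*A]),d['img'].max(2)[164:186,300:322])"
```

```text
tcp [0.5516 0.0415 0.1818] F [ 0.77 -0.53 -0.23] w 0.016464754829691418 units to final [-0.009 -0.003  0.057]
171 2 stem u 308.5 model u 308.12 neck axis u 307.65 d along neck 0.0226
173 2 stem u 309.5 model u 309.37 neck axis u 308.94 d along neck 0.0134
175 2 stem u 310.5 model u 310.63 neck axis u 310.24 d along neck 0.0071
stem dir [-0.557  -0.1043  0.824 ] neck dir [-0.497   0.0565  0.866 ] n 12
[[311.46033741 176.88885223]] [[309.74282845 174.23610025]] [[ 47  30  33  38  39  47  35  30  44  62  71  69  64  92 136 150 185 213
  211 208 203 203]
 [ 56  56  51  58  61  52  41  30  33  55  71  72  67  61  79  83  99 111
  132 190 212 214]
 [ 58  54  48  43  48  38  34  34  31  43  63  69  66  61  74  74  73  71
   78  95 119 158]
 [ 66  69  46  37  32  33  32  36  33  34  59  72  66  64  77  76  74  73
   70  72  73  88]
 [ 50  58  68  55  33  33  36  32  34  35  52  70  65  67  74  74  73  75
   74  73  72  73]
 [ 41  41  53  54  36  34  35  32  33  31  57  71  67  66  79  74  72  77
   74  73  78  73]
 [ 67  45  46  43  35  39  35  31  37  50  67  69  66  65  74  78  73  75
   7
[... 710 characters left out ...]
1  63  62  66  95 117  99  63
   51  57 140 181]
 [ 74  74  75  75  61  71  86  85  66  55  57  63  78  84  83  77  67  62
   96 145 170 177]
 [ 73  74  76  74  72  76  82  88  88  82  88  88  83  77  66  59  60  60
   75 116 157 170]
 [ 73  73  73  72  74  69  74  82  86  89  82  77  69  61  57  58  63  61
   67  82 139 173]
 [ 70  73  75  74  74  72  67  60  62  62  59  59  59  58  58  60  59  58
   69  70 112 157]
 [ 69  74  74  75  72  72  75  67  66  60  52  57  56  58  60  59  61  63
   67  71  85 117]
 [ 84  68  73  75  73  75  75  88 136 124  61  52  56  62  59  62  62  63
   62  67  70  81]
 [ 87  69  72  75  76  75  77 132 171 153  91  51  58  60  57  59  62  60
   64  67  72  73]]
```

View pics/s8.png

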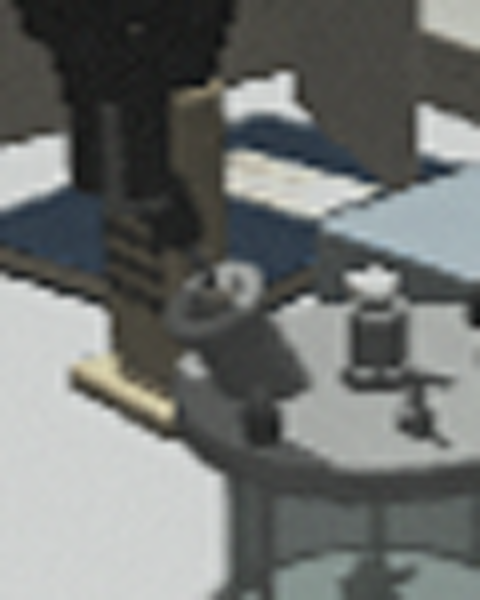

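The picture shows the tilted probe entering the neck mouth at crop ~(215,285), clear of the rim. I'll check the depth level and centring numerically.

```bash
python3 - <<'E'
from h import *
import pickle
o=pickle.load(open('s3.pkl','rb')); P=cloud(o); g=o['img'].max(2)
sub=np.zeros(g.shape,bool); sub[170:184,303:320]=1
m=sub&(g>125)&(np.linalg.norm(P-M,axis=2)<.03); print('rim pts',m.sum(),'level',np.median((P[m]-M)@A),'centre of rim px extents',((P[m]-M)@np.array([-.113,-.994,0])).min(),((P[m]-M)@np.array([-.113,-.994,0])).max(), ((P[m]-M)@np.cross([.113,.994,0],A)).min(),((P[m]-M)@np.cross([.113,.994,0],A)).max())
ps=[]
for i in range(6):
    d=grab('scene'); p,R,s=pose(); ps.append(p)
ps=np.array(ps); print(ps.round(4)); p=ps.mean(0)
t=np.radians(29.2); ax=R@np.array([-np.sin(t),0,np.cos(t)]); gp=p+R@np.array([-.0015,0,-.019])
for s in(.105,.055,0):
    x=gp+ax*(.172-s)-M; print('s',s,'above mouth',(x@A).round(4),'lateral y',(x@[.113,.994,0]).round(4),'x',(x@np.cross([.113,.994,0],A)).round(4))
df=d['img'].max(2).astype(int)-g; print(df[170:182,304:320]); print(proj(d,[gp+ax*(.172-.105)]))
Q=cloud(d); r=((Q-M)@A*1000).round(0); print(r[170:180,307:316])
E
```

```text
rim pts 45 level 0.0017874442635344425 centre of rim px extents -0.016479651686594664 0.016835841430945898 -0.017153492380545015 0.013584132956964909
[[0.5516 0.0415 0.1817]
 [0.5516 0.0415 0.1816]
 [0.5515 0.0414 0.1815]
 [0.5515 0.0414 0.1814]
 [0.5515 0.0414 0.1814]
 [0.5515 0.0414 0.1813]]
s 0.105 above mouth 0.002 lateral y 0.0001 x 0.0006
s 0.055 above mouth -0.048 lateral y 0.0001 x -0.0001
s 0 above mouth -0.103 lateral y 0.0002 x -0.0008
[[-12 -30 -42 -42 -40 -19   1   2  -1  -4  -1   5  -1  -2  -2   2]
 [ -2  -7 -14 -25 -28  -8  -6   2   0   0  -3   0  -4  -2  -1  -2]
 [  1  -2  -2  -5 -10 -12 -10  -1   2  -4   0   1  -3  -2  -3  -3]
 [  0  -2  -1   5  -4  -9 -31 -39 -13  -3  -1  -2   0   0  -1  -2]
 [  2   4  -2   6 -13 -48 -82 -73  20  32  -4   1  -2  -2   1  -4]
 [ -9   3   0 -12 -25 -38 -45 -28  75  96  12  -2  -4  -5  -1  -1]
 [ -6   2 -13 -55 -52 -23  26  38  56  75  29  -5  -3  -2   2   1]
 [  0  -5 -54 -79 -51 -11  16  26  24  29  10   0  -4   2  -4   0]
 [  0 -26 -62 -69 -36  -5   4  10  -4 -29 -56 -27   3   0   0  -1]
 [  5 -42 -69 -67 -42  -1  -1 -17 -52 -71 -58 -20   4   1  -1  -5]
 [  0 -21 -59 -74 -72 -65 -65 -67 -57 -33 -13  -1  -3   1  -4  -1]
 [ -1  -2 -32 -60 -68 -71 -52 -35 -22  -2   2   2  -2   0   0   1]]
[[311.27083794 176.20511592]]
[[  29.   29. -107. -107. -110. -116. -200. -205. -205.]
 [  24.   22.   21. -110. -115. -116. -197. -200. -201.]
 [-104.   19.   18.   13. -118. -117. -195. -197. -199.]
 [-109. -110.   16.   14.    2.    2.    6.    2.    1.]
 [-114. -114.   11.    9.   10.    3.    1.    4.    3.]
 [   3.    2.    2.    8.    8.    4.    2.    2.    3.]
 [   3.    1.    2.    6.    4.    4.    1.    0.    2.]
 [   2.    0.   -4.    4.    4.    2.   -2.    3.    1.]
 [   1.   -4.   -4.   -7.   -9.   -6.   -1.    2.    2.]
 [   1.   -5.   -7.  -11.    3.    4.    3.    1.   -2.]]
```

Request:
play_rows(motion=[[-0.015,0,0.03,0,12],[-0.015,0,0.03,0,12],[-0.015,0,0.03,0,12],[-0.015,0,0.03,0,12],[-0.015,0,0.03,0,12]])

```text
clock: 17.1
position: [0.5521, 0.0413, 0.1799]
ee_rot: [0.0, 0.056, 0.998, 0.0]
contact_force: [0.5, 0.1, -0.5]
width: 0.0164
gripper_force: 68.5
```

Request:
play_rows(motion=[[0,0,0,0,12],[0,0,0,0,12],[0,0,0,0,12],[0,0,0,0,12],[0,0,0,0,12]])

```text
clock: 17.73
position: [0.5521, 0.0413, 0.1799]
ee_rot: [0.0, 0.056, 0.998, 0.0]
contact_force: [0.0, -0.8, -0.5]
width: 0.0162
gripper_force: 68.5
```

```bash
python3 - <<'E'
from h import *
p,R,s=pose(); print(p,s['contact_force'],s['qd'].round(4))
t=np.radians(29.2); ax=R@np.array([-np.sin(t),0,np.cos(t)]); x=p+R@np.array([-.0015,0,-.019])+ax*.067-M
print((x@A).round(4),x.round(4))
if abs(x@A)<.003 and np.linalg.norm(s['contact_force'])<3: print(manip.sign_off())
E
```

```text
[0.55209464 0.04133831 0.17989201] [ 0.03667489 -0.76544681 -0.50423243] [-0.0002  0.0003 -0.0007 -0.001   0.0005  0.0012]
0.0003 [0.0001 0.     0.0004]
the job is handed in; nothing more can be done
None
```

The job is handed in at about 17.7 s: the stopper lies in the kidney dish, and the arm is holding the probe still in the neck, its ring within about 1–2 mm of the mouth by my measurements, with no sign of contact in the force readings.

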